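Hang the tart lifter on the utensil rail with an S-hook

TASK

Take the S-hook with the red grip off the utensil rail, put its lower end up through the hole in the blue handle of the tart lifter that lies on the upturned pan, and lift the lifter off the pan with it. Then hang the S-hook back on the rail with the lifter dangling from it, let go and leave it hanging still. The lifter is clean, so never touch it with the robot itself, and leave the tarts and the hanging skimmer where they are.

Things in the scene. Friction and masses are not known exactly. Their poses are not given: they have to be found in the camera images.
- rail: Freestanding steel utensil rail, fixed. Origin on the table, 60 mm on the robot's side of the bar. A round horizontal bar, 12 mm in diameter and 340 mm long, runs parallel to its y axis at x = +60 mm, its centre 330 mm above the table (top of the bar at 336 mm); posts 14 mm thick under the bar at y = -165 and +165 mm, on feet 130 mm long in x and 6 mm high.
- rail_bar (a point): Middle of the bar's length, on its axis, 330 mm above the table; y runs along the bar, x away from the robot, z up.
- pan: Upturned aluminium baking pan, fixed, a flat-topped block 170 mm (x) by 310 mm (y), top 80 mm above the table; a flange 8 mm wide and 4 mm high runs round its foot. Origin at the centre of its underside, on the table; z up.
- shook: Loose dark steel S-hook, 6 mm wire, 70 g, flat in its x-z plane, hanging on the rail at the start: z up, y along the bar, -x to the robot's side. Origin: wire centre, bottom of lower bend. Wire centre line x,z in mm: lower tip (-17,24) (-17,16) (-11,5) (0,0) (11,5) (17,16) (17,46), slants to (-28,80), up to (-28,128) (-22,140) (-10,147), top (0,149), (10,147) (20,136), upper tip (22,120).
- shook_grip (a point): Centre of the red plastic grip round the straight part of the S-hook: 14 mm (x) by 10 mm (y, the width to grip) by 40 mm (z), at x = -28, z = 104 mm in the hook's frame.
- shook_tip (a point): Upper end of the S-hook's lower tip, x = -17, z = 27 mm in the hook's frame; the lower bend opens upward. This tip goes up through the hole, with the hook's x along the lifter's x, the bend passing round the handle's end.
- shook_bend (a point): Upper side of the wire at the bottom of the lower bend, at x = 0, z = 3 mm in the hook's frame: where the hung lifter rests.
- shook_top (a point): Underside of the wire at the top of the upper bend, x = 0, z = 146 mm in the hook's frame: rests on top of the bar. The upper bend opens downward, its tip on the +x side: lifted 50 mm, the hook comes off the rail towards its -x, and goes back on the same way.
- lifter: Loose flat tart lifter, 150 mm long, 90 to 145 g, lying on the pan, handle end 35 to 50 mm past the pan's +x edge. Origin at the middle of its length, on its underside; x points along the handle to its end, z up. Steel blade 75 mm long (x from -75 to 0), 70 mm wide, 3 mm thick; blue plastic handle from x = -9 to +75 mm, 24 mm wide (28 mm at its end), 8 mm thick.
- lifter_hole (a point): Centre of the hole straight through the lifter's handle, 15 mm in diameter, at x = 61 mm, half way up the 8 mm thickness; 14 mm from the handle's end.
- tart_a: Custard tart in a white paper cup, 64 mm wide, 30 mm high, standing on the pan beside the lifter. Origin at the centre of its underside. Leave it.
- tart_b: Another such tart on the pan, on the other side of the lifter. Leave it.
- skimmer: Steel skimmer hanging on the rail by its own hooked handle, 72 mm wide and about 220 mm long, 100 mm or more along the rail (+y) from the S-hook. Origin where it rests on the bar. Leave it.

How it is judged:
By the outcome, as a careful person would: the job done as asked, in the order asked, and still so for the second after the job is handed in, with the robot touching nothing.
It also fails if it takes over 72 s, if anything falls off the work surface, if the arm or the gripper's body presses on something with over 40 N, if the wrist force passes 120 N, or if a joint passes its speed limit or range.

ROBOT

A 6-joint arm with a two-finger parallel gripper is mounted at the origin on the work surface. World frame = base frame: x ahead of the robot, y to its left, z up, the work surface at z = 0. Lengths are in m, angles in degrees, forces in N, time in s.
With the tool pointing down it reaches from about 0.4 to 0.825 m from the base axis. Payload 7 kg.
Tool frame: the origin (TCP) lies midway between the tips of the shut fingers; the grasp point (between the pads) lies 19 mm behind it (ctrl.hold_point_z is the distance from the TCP to the grasp point, in m); z points along the fingers, y is the line along which they close (so a half turn about z gives the same grasp; the last joint's range is limited). The gripper opens to 88 mm and grips with 3 to 60 N. Pads are 19 mm wide; open, the fingers measure 130 mm over their backs; the gripper's body (78 mm by 193 mm) begins 47 mm behind the grasp point.
Start: joints at [-58.608, 20.546, 0.682, 0, -70.136, -16.507], TCP at [0.173, -0.652, 0.227] pointing down, gripper open.
Joint ranges: [-176.03, 176.03], [-82.01, 121.73], [-58.28, 71.71], [-173.87, 95.51], [-174.79, -0.11], [-173.66, 173.66]. Speed limits (degrees/s): [136.94, 136.94, 172.46, 180, 180, 180].

INTERFACE

Orientations are given as [roll, pitch, yaw] about the fixed x, y, z axes, in that order (R = Rz(yaw) Ry(pitch) Rx(roll)).
In Python, from plant import ctrl gives the robot as it stands.
- The arm moves only by the tool apply_moves, never from a script. Its argument "deltas" is a list of rows, each an object with "fingers": the finger opening in mm, from 0 to 87.6; "delta_pos": the shift along the tool's x, y, z in mm, a list of three; "angular": the turn, a rotation vector about the tool's x, y, z in degrees, a list of three. A call has 1 to 10 rows; each row is the pose to reach, as a shift and turn from the pose commanded when the call began, along the tool's axes at that moment; what a row does not reach only later rows make up. A row lasts 1/10 s, in which the tool goes at most 50 mm and 8.59 degrees, less where a joint would pass 70% of its speed; a pose out of reach is approached as far as the arm can. A call with a gripper value outside its range is refused whole. The fingers move at their own pace and stop on an object; the grip force is fixed at half the most. Time passes only in rows, so rows that repeat a pose let the fingers close. It gives the time, the measured TCP pose, the force, the opening and the grip force at its end, in the units of the state.
- ctrl.get_obs(): the state, without advancing time (a new reading comes with each control period).
- ctrl.snapshot(name): name is "scene" or "top" or "wrist"; returns the picture (400x640x3 uint8, red, green, blue); there is no depth.
- ctrl.camera_params(name): a dict with "fx", "fy", "cx", "cy" (pixels), "dist_coeffs" ([k1, k2, p1, p2, k3] as OpenCV has them; the pictures are not rectified), "cam_to_world" (4x4, takes a point from camera to world coordinates); the wrist camera has in their place "mount" (4x4, takes a point from camera to tool coordinates, whose origin is the TCP and whose axes are the flange's). Camera axes: x right, y up, looking along -z (the intrinsics and any distortion apply to the point x, -y, -z); pixel columns grow to the right and rows downward; lengths in m; the calibration is good to about 2 mm. A picture is of the moment at which its call begins: read the wrist's pose just before it. camera_params takes no time and is no camera call.
- ctrl.close_job(): hands the job in; it is judged then, once.
The state is a dict: "clock": time; "joint_pos": joint angles; "qvel": joint speeds; "tau": joint torques, N m; "tool_pos": TCP position; "orientation": TCP orientation; "force": force on the tool from outside, world axes, zero at the start; "moment": the same for the moment, N m; "opening": finger opening in m; "gripper_force": force on a finger pad.
Only numpy, scipy, OpenCV 4.12 (cv2) and the standard library are available. Lean on these libraries where they do the work, as an engineer would, in place of code of your own. Each camera call takes 0.05 s, during which the arm holds its last target. There are 200 camera calls.

## Working session

There is one attempt and no reset: what is moved stays moved. The work goes in short steps, Python scripts to look and compute and a tool call to move; the robot and the scene stay as the last step left them, time stands still between calls to the robot, and variables do not carry over. Pictures are saved under pics/ and viewed, at most 10 in all, crops included, and the job is handed in when it is done.

Besides the shell and the picture viewer there is one more tool, called after "Request:" by a JSON object that holds its "method" and its "body", one argument or row to a line. apply_moves: Moves the arm, as the interface text tells. Its arguments: {"type":"object","properties":{"deltas":{"type":"array"}},"required":["deltas"]}

```bash
mkdir -p pics; cat > h.py <<'E'
import numpy as np, cv2
from plant import ctrl
from scipy.spatial.transform import Rotation as R
def snap(n,f):
    im=ctrl.snapshot(n); cv2.imwrite('pics/'+f,im[:,:,::-1]); return im
def cam(n):
    p=ctrl.camera_params(n)
    if 'cam_to_world' in p: T=np.array(p['cam_to_world'])
    else:
        o=ctrl.get_obs(); W=np.eye(4); W[:3,:3]=R.from_euler('xyz',o['orientation'],degrees=True).as_matrix(); W[:3,3]=o['tool_pos']
        T=W@np.array(p['mount'])
    K=np.array([[p['fx'],0,p['cx']],[0,p['fy'],p['cy']],[0,0,1.]])
    return K,np.array(p['dist_coeffs'],float),T
def ray(c,uv):
    K,d,T=c; q=cv2.undistortPoints(np.array([[uv]],float),K,d)[0,0]
    return T[:3,3],T[:3,:3]@np.array([q[0],-q[1],-1])
def onplane(c,uv,z):
    o,v=ray(c,uv); return o+v*(z-o[2])/v[2]
def proj(c,P):
    K,d,T=c; X=(np.asarray(P,float).reshape(-1,3)-T[:3,3])@T[:3,:3]; X=X*[1,-1,-1]
    return cv2.projectPoints(X,np.zeros(3),np.zeros(3),K,d)[0][:,0]
def tri(cs,uvs):
    A=np.zeros((3,3));b=np.zeros(3)
    for c,u in zip(cs,uvs):
        o,v=ray(c,u); v=v/np.linalg.norm(v); M=np.eye(3)-np.outer(v,v); A+=M;b+=M@o
    return np.linalg.solve(A,b)
E
python3 - <<'E'
from h import *
a=snap('scene','s1.png');b=snap('top','t1.png');w=snap('wrist','w1.png')
o=ctrl.get_obs();print(o,ctrl.hold_point_z)
for n in('scene','top','wrist'):
    K,d,T=cam(n);print(n,K[0,0],d,T.round(3).tolist())
E
```

```text
{'clock': 0.15, 'joint_pos': array([-5.86071398e+01,  2.05841697e+01,  6.45900260e-01, -1.36893253e-02,
       -7.01361554e+01, -1.65054913e+01]), 'qvel': array([ 0.00702473, -0.12129518,  0.23377245,  0.03504943,  0.01774866,
       -0.09351256]), 'tau': array([-7.29457661e-04, -5.83276999e+01,  2.93288898e+01,  7.00120345e+00,
        8.72483739e-03, -1.14241043e-04]), 'tool_pos': array([ 0.17327849, -0.65199878,  0.22581704]), 'orientation': array([ 1.79924985e+02, -8.80628087e-03, -1.65117285e+02]), 'force': array([ 0.70569515, -1.02684352,  1.3967202 ]), 'moment': array([0.06605279, 0.00822574, 0.04269593]), 'gripper_force': 0.0, 'opening': 0.08772006986090586} 0.0188
scene 406.8613566217171 [-0.03821984  0.          0.          0.          0.        ] [[0.724, -0.52, 0.452, 0.943], [0.689, 0.551, -0.47, -0.437], [-0.005, 0.653, 0.758, 0.938], [0.0, 0.0, 0.0, 1.0]]
top 508.9744620901661 [-0.04936508  0.          0.          0.          0.        ] [[0.006, 0.989, -0.145, 0.341], [-1.0, 0.007, 0.008, 0.016], [0.009, 0.145, 0.989, 1.467], [0.0, 0.0, 0.0, 1.0]]
wrist 318.7259923417437 [0.00635082 0.         0.         0.         0.        ] [[-0.257, -0.932, -0.257, 0.104], [0.966, -0.248, -0.068, -0.67], [-0.0, -0.266, 0.964, 0.384], [0.0, 0.0, 0.0, 1.0]]
```

View pics/s1.png

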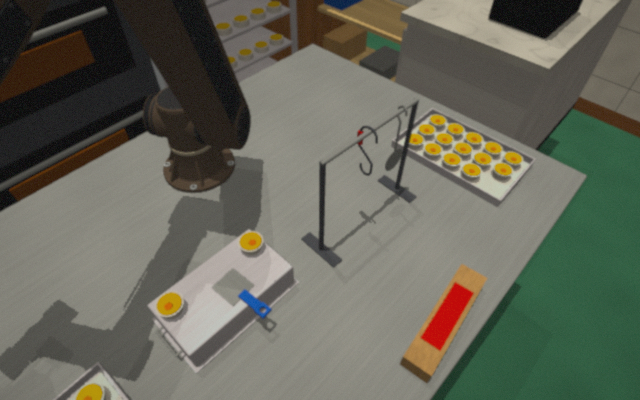

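View pics/t1.png

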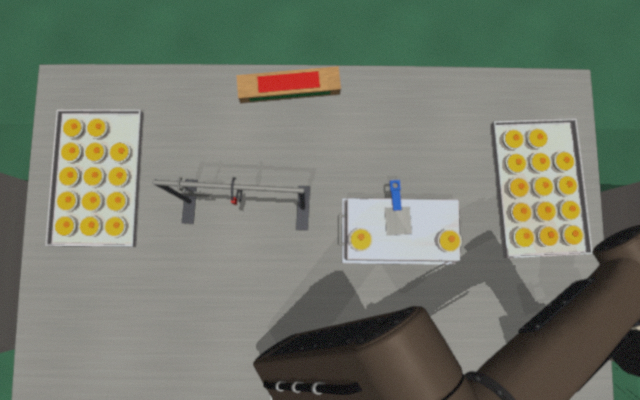

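The scene view shows the rail from about (322,162) to (415,104), with the hook's red grip near (360,135) and the lifter handle near (255,302). In the top view the bar runs from (155,181) to (308,188), the grip is near (235,201), and the blue handle spans (394,182)–(397,208). I'll segment these to get positions.

```bash
python3 - <<'E'
from h import *
S=cam('scene');Tp=cam('top')
s=cv2.imread('pics/s1.png');t=cv2.imread('pics/t1.png')
def mask(im,kind,box):
    h=cv2.cvtColor(im,cv2.COLOR_BGR2HSV)
    m=((h[...,0]>100)&(h[...,0]<130)&(h[...,1]>130)) if kind=='b' else (((h[...,0]<8)|(h[...,0]>170))&(h[...,1]>120)&(h[...,2]>60))
    z=np.zeros_like(m);x0,y0,x1,y1=box;z[y0:y1,x0:x1]=1
    return (m&z).astype(np.uint8)
gs=np.argwhere(mask(s,'r',(340,115,385,160)))[:,::-1];gt=np.argwhere(mask(t,'r',(220,175,250,215)))[:,::-1]
print(len(gs),gs.mean(0),len(gt),gt.mean(0),'grip',tri([S,Tp],[gs.mean(0),gt.mean(0)]))
bs=np.argwhere(mask(s,'b',(225,270,290,330)))[:,::-1];bt=np.argwhere(mask(t,'b',(375,165,415,225)))[:,::-1]
for c,b in((S,bs),(Tp,bt)):
    P=np.array([onplane(c,u,0.0875)[:2] for u in b]);r=cv2.minAreaRect((P*1000).astype(np.float32));print(len(b),r,cv2.boxPoints(r).round().tolist())
print('bar ends top',onplane(Tp,(155,181.5),.33),onplane(Tp,(308,189),.33),'scene',onplane(S,(322,162),.33),onplane(S,(415,104),.33))
for q in [(343,199),(460,200),(458,263),(342,263)]: print('pan',onplane(Tp,q,.08 ))
out=np.hstack([cv2.resize(s[95:185,310:430],None,fx=4,fy=4,interpolation=2),cv2.resize(t[165:225,360:420],(320,360),interpolation=2)])[:,:800]
cv2.imwrite('pics/c1.png',out)
E
```

```text
28 [359.71428571 136.17857143] 25 [233.8  200.36] grip [0.49667932 0.19016515 0.297666  ]
330 ((544.766357421875, -221.53456115722656), (81.5735092163086, 29.14605140686035), 2.9213268756866455) [[503.0, -209.0], [505.0, -238.0], [586.0, -234.0], [585.0, -205.0]]
219 ((542.8150634765625, -219.88258361816406), (78.08349609375, 25.586711883544922), 1.387030839920044) [[503.0, -208.0], [504.0, -234.0], [582.0, -232.0], [582.0, -206.0]]
bar ends top [0.53432375 0.36598401 0.33      ] [0.51950681 0.01835628 0.33      ] scene [0.51437237 0.03614941 0.33      ] [0.54109826 0.3498289  0.33      ]
pan [ 0.53161017 -0.07758952  0.08      ]
pan [ 0.53102085 -0.40196077  0.08      ]
pan [ 0.35798417 -0.39052457  0.08      ]
pan [ 0.35684941 -0.07447091  0.08      ]
```

View pics/c1.png

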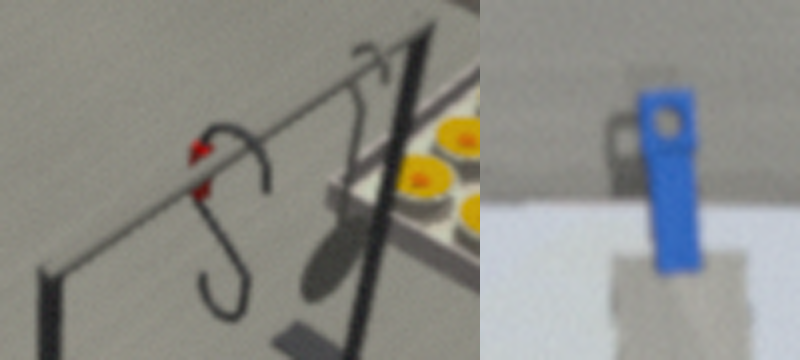

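The crop shows the hook hanging with its upper tip beyond the bar. The lifter hole is near top-view pixel (393,185), which puts it at about x 0.57, y -0.22. I'll move above the lifter for a closer look before turning to the rail.

```bash
cat >> h.py <<'E'
def Rt(yaw,d):  # tool forward at azimuth yaw, depressed d deg, tool x up
    z=np.array([np.cos(np.radians(d)),0,-np.sin(np.radians(d))]);x=np.array([-z[2],0,z[0]])
    return R.from_euler('z',yaw,degrees=True).as_matrix()@np.c_[x,np.cross(z,x),z]
def cur():
    o=ctrl.get_obs(); return np.array(o['tool_pos']),R.from_euler('xyz',o['orientation'],degrees=True).as_matrix(),o
def delta(P,Rg):
    p,r,_=cur(); print('dpos',(r.T@(np.array(P)-p)*1000).round(1),'rot',np.degrees(R.from_matrix(r.T@Rg).as_rotvec()).round(2))
E
ls .
```

```text
h.py
pics
```

Request:
{"method": "apply_moves", "body": {
  "deltas": [
    {"fingers": 40, "delta_pos": [-80, 68, -60], "angular": [0, 0, -17]},
    {"fingers": 40, "delta_pos": [-160, 136, -124], "angular": [0, 0, -34]},
    {"fingers": 40, "delta_pos": [-240, 204, -124], "angular": [0, 0, -51]},
    {"fingers": 40, "delta_pos": [-320, 272, -124], "angular": [0, 0, -68]},
    {"fingers": 40, "delta_pos": [-398, 342, -124], "angular": [0, 0, -82]},
    {"fingers": 40, "delta_pos": [-398, 342, -124], "angular": [0, 0, -82]},
    {"fingers": 40, "delta_pos": [-398, 342, -124], "angular": [0, 0, -82]},
    {"fingers": 40, "delta_pos": [-398, 342, -124], "angular": [0, 0, -82]},
    {"fingers": 40, "delta_pos": [-398, 342, -124], "angular": [0, 0, -82]},
    {"fingers": 40, "delta_pos": [-398, 342, -124], "angular": [0, 0, -82]}
  ]
}}

```text
clock: 1.15
tool_pos: [0.4455, -0.2546, 0.3447]
orientation: [-180.0, 0.0, -82.8]
force: [0.6, -1.1, 0.3]
opening: 0.0402
gripper_force: 0.0
```

Request:
{"method": "apply_moves", "body": {
  "deltas": [
    {"fingers": 40, "delta_pos": [0, 0, 0], "angular": [0, 0, -83]},
    {"fingers": 40, "delta_pos": [0, 0, 0], "angular": [0, 0, -83]},
    {"fingers": 40, "delta_pos": [0, 0, 0], "angular": [0, 0, -83]},
    {"fingers": 40, "delta_pos": [0, 0, 0], "angular": [0, 0, -83]},
    {"fingers": 40, "delta_pos": [0, 0, 0], "angular": [0, 0, -83]},
    {"fingers": 40, "delta_pos": [0, 0, 0], "angular": [0, 0, -83]},
    {"fingers": 40, "delta_pos": [0, 0, 0], "angular": [0, 0, -83]},
    {"fingers": 40, "delta_pos": [0, 0, 0], "angular": [0, 0, -83]},
    {"fingers": 40, "delta_pos": [0, 0, 0], "angular": [0, 0, -83]},
    {"fingers": 40, "delta_pos": [0, 0, 0], "angular": [0, 0, -83]}
  ]
}}

```text
clock: 2.15
tool_pos: [0.4448, -0.2565, 0.344]
orientation: [-180.0, 0.0, 0.2]
force: [-0.9, -0.1, 0.1]
opening: 0.04
gripper_force: 0.0
```

```bash
python3 - <<'E'
from h import *
p,r,o=cur();print(o['clock'],p,o['orientation'],o['joint_pos'].round(1))
delta([.47,-.219,.22],Rt(0,45))
E
```

```text
2.15 [ 0.44477401 -0.25645407  0.34401846] [-1.79985878e+02  2.26408900e-02  2.18772331e-01] [ -8.    1.9  -7.8  -0.  -80.3  98.3]
dpos [ 25.4 -37.3 124. ] rot [-0.1  45.02  0.2 ]
```

Request:
{"method": "apply_moves", "body": {
  "deltas": [
    {"fingers": 40, "delta_pos": [5, -7, 20], "angular": [0, 8, 0]},
    {"fingers": 40, "delta_pos": [10, -14, 45], "angular": [0, 16, 0]},
    {"fingers": 40, "delta_pos": [15, -21, 70], "angular": [0, 24, 0]},
    {"fingers": 40, "delta_pos": [20, -28, 95], "angular": [0, 32, 0]},
    {"fingers": 40, "delta_pos": [25, -37, 124], "angular": [0, 40, 0]},
    {"fingers": 40, "delta_pos": [25, -37, 124], "angular": [0, 45, 0]},
    {"fingers": 40, "delta_pos": [25, -37, 124], "angular": [0, 45, 0]},
    {"fingers": 40, "delta_pos": [25, -37, 124], "angular": [0, 45, 0]}
  ]
}}

```text
clock: 2.95
tool_pos: [0.4694, -0.2199, 0.22]
orientation: [-179.9, -45.0, -0.2]
force: [0.7, 0.3, 1.0]
opening: 0.0397
gripper_force: 0.0
```

```bash
python3 - <<'E'
from h import *
p,r,o=cur();print(o['clock'],p,o['orientation'],o['joint_pos'].round(1))
c=cam('wrist');im=snap('wrist','w2.png')
h=cv2.cvtColor(im,cv2.COLOR_RGB2HSV);m=((h[...,0]>100)&(h[...,0]<130)&(h[...,1]>130)).astype(np.uint8)
cs,hi=cv2.findContours(m,cv2.RETR_CCOMP,cv2.CHAIN_APPROX_NONE)
for k,q in enumerate(cs):
    if cv2.contourArea(q)>30:
        P=np.array([onplane(c,u[0],0.088)[:2] for u in q]);rc=cv2.minAreaRect((P*1000).astype(np.float32))
        print(hi[0,k],cv2.contourArea(q),q[:,0].mean(0),'rect',rc)
E
```

```text
2.95 [ 0.4693917  -0.21990745  0.22001262] [-179.94931383  -45.01111131   -0.23838372] [-12.7 -11.3 -40.  -28.  -19.1 125.5]
[-1 -1  1 -1] 1550.5 [323.36612022 227.74863388] rect ((545.890625, -221.0088348388672), (78.13436126708984, 26.6331729888916), 4.341131210327148)
[-1 -1 -1  0] 134.5 [321.2972973  205.59459459] rect ((569.6035766601562, -219.33905029296875), (15.848649024963379, 13.222375869750977), 89.82090759277344)
```

View pics/w2.png

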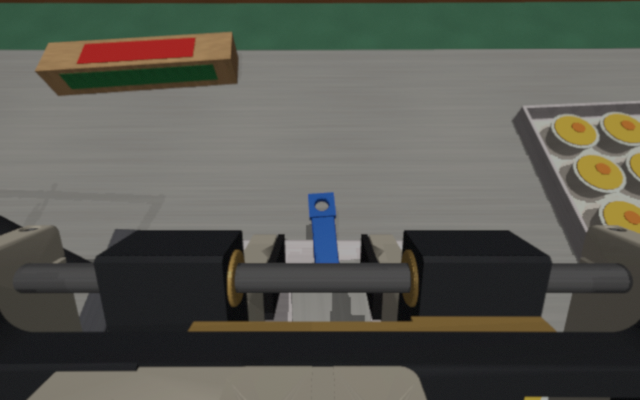

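The wrist view shows the handle end with the hole at pixel (321,206), giving a hole position of about (0.571, -0.219) and a handle yaw of about 4°. Next I'll go to a standoff in front of the S-hook.

```bash
python3 - <<'E'
from h import *
Rg=Rt(-3.5,60)
delta([.43,-.2,.42],Rt(0,60)); delta([.43,.02,.42],Rg); delta([.43,.192,.42],Rg);delta(np.array([.497,.190,.2955])-.08*Rg[:,2],Rg)
E
```

```text
dpos [ 112.8  -20.  -169.3] rot [  0.1  -15.    -0.14]
dpos [ 112.3 -240.  -169.8] rot [ -2.03 -14.99   2.64]
dpos [ 111.9 -412.  -170.1] rot [ -2.03 -14.99   2.64]
dpos [  92.  -412.5 -111.9] rot [ -2.03 -14.99   2.64]
```

Request:
{"method": "apply_moves", "body": {
  "deltas": [
    {"fingers": 40, "delta_pos": [28, -5, -42], "angular": [0, -4, 0]},
    {"fingers": 40, "delta_pos": [56, -10, -85], "angular": [0, -8, 0]},
    {"fingers": 40, "delta_pos": [84, -15, -127], "angular": [0, -12, 0]},
    {"fingers": 40, "delta_pos": [112, -40, -169], "angular": [-1, -15, 1]},
    {"fingers": 40, "delta_pos": [112, -90, -169], "angular": [-2, -15, 2.6]},
    {"fingers": 40, "delta_pos": [112, -140, -170], "angular": [-2, -15, 2.6]},
    {"fingers": 40, "delta_pos": [112, -190, -170], "angular": [-2, -15, 2.6]},
    {"fingers": 40, "delta_pos": [112, -240, -170], "angular": [-2, -15, 2.6]},
    {"fingers": 40, "delta_pos": [112, -290, -170], "angular": [-2, -15, 2.6]},
    {"fingers": 40, "delta_pos": [112, -290, -170], "angular": [-2, -15, 2.6]}
  ]
}}

```text
clock: 4.0
tool_pos: [0.4295, 0.0548, 0.4209]
orientation: [-179.8, -30.3, -3.5]
force: [2.0, 0.6, 0.8]
opening: 0.0398
gripper_force: 0.0
```

```bash
python3 - <<'E'
from h import *
Rg=Rt(-3.5,60)
p,r,o=cur();print(o['clock'],p,o['orientation'],o['joint_pos'].round(1))
delta([.43,.192,.42],Rg);delta(np.array([.497,.190,.2955])-.08*Rg[:,2],Rg)
E
```

```text
4.0 [0.42947399 0.05480183 0.42088938] [-179.82100639  -30.25877706   -3.52155362] [ 58.1 -28.8 -37.3  28.4 -68.5  20.8]
dpos [  -7.3 -137.    -2.8] rot [-0.17 -0.26 -0.02]
dpos [ -11.8 -138.9   58.5] rot [-0.17 -0.26 -0.02]
```

Request:
{"method": "apply_moves", "body": {
  "deltas": [
    {"fingers": 40, "delta_pos": [-7, -30, -3], "angular": [0, 0, 0]},
    {"fingers": 40, "delta_pos": [-7, -65, -3], "angular": [0, 0, 0]},
    {"fingers": 40, "delta_pos": [-7, -100, -3], "angular": [0, 0, 0]},
    {"fingers": 40, "delta_pos": [-8, -125, 5], "angular": [0, 0, 0]},
    {"fingers": 40, "delta_pos": [-10, -139, 30], "angular": [0, 0, 0]},
    {"fingers": 40, "delta_pos": [-12, -139, 58], "angular": [0, 0, 0]},
    {"fingers": 40, "delta_pos": [-12, -139, 58], "angular": [0, 0, 0]},
    {"fingers": 40, "delta_pos": [-12, -139, 58], "angular": [0, 0, 0]}
  ]
}}

```text
clock: 4.8
tool_pos: [0.4569, 0.1911, 0.3637]
orientation: [179.9, -30.1, -3.4]
force: [0.2, -0.6, 0.0]
opening: 0.0401
gripper_force: 0.0
```

```bash
python3 - <<'E'
from h import *
p,r,o=cur();print(o['clock'],p,o['orientation'],o['joint_pos'].round(1))
c=cam('wrist');im=snap('wrist','w3.png')
h=cv2.cvtColor(im,cv2.COLOR_RGB2HSV);m=(((h[...,0]<8)|(h[...,0]>170))&(h[...,1]>150)&(h[...,2]>60)).astype(np.uint8)
n,l,st,ce=cv2.connectedComponentsWithStats(m)
for k in range(1,n):
    if st[k,4]>30: print(st[k],ce[k],onplane(c,ce[k],.314))
print(proj(c,[.497,.19,.2955]), proj(c,[.497,.19,.3155]))
E
```

```text
4.8 [0.4568678  0.19105935 0.36369511] [179.93067828 -30.08041425  -3.40681109] [ 65.8 -16.7 -39.5  32.8 -60.1   5.8]
[ 319   15  101   35 2236] [368.59347048  31.54561717] [0.64140602 0.14113858 0.314     ]
[313 195  12  26 220] [318.74090909 210.07272727] [0.49076954 0.19154834 0.314     ]
[[320.48890501 207.51936532]] [[320.38388832 201.01562842]]
```

View pics/w3.png

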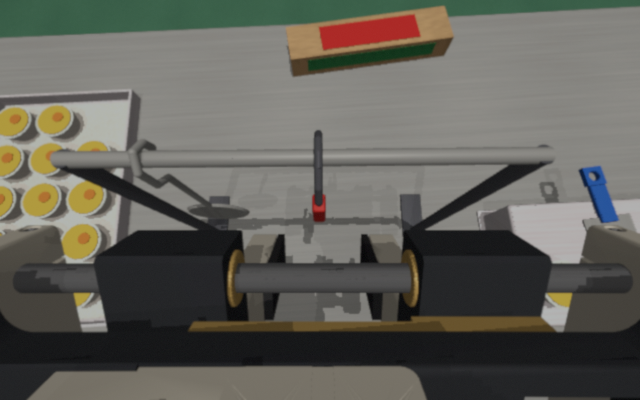

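The grip is at pixel (319,208), between the open fingers, and the bar is nearly level in the picture. I'll check the grip's edges and then go in.

```bash
python3 - <<'E'
from h import *
c=cam('wrist')
print('bar',onplane(c,(120,158.5),.33),onplane(c,(320,157),.33),onplane(c,(520,155),.33))
g=np.array([.497,.1913,.2955])
for dx,dz in((7,20),(-7,20),(7,-20),(-7,-20)): print(dx,dz,proj(c,g+[dx/1e3,0,dz/1e3]))
Rg=Rt(-3,60)
for a in(-.03,.0188): delta(g+a*Rg[:,2],Rg)
E
```

```text
bar [0.53213602 0.32766128 0.33      ] [0.5250952  0.18896106 0.33      ] [0.51824038 0.04973803 0.33      ]
7 20 [[318.59234888 192.02232186]]
-7 20 [[319.69967541 210.83749778]]
7 -20 [[319.12514514 205.28735699]]
-7 -20 [[320.07854451 221.54501941]]
dpos [ 0.2 -2.2 49.7] rot [ 0.17 -0.11 -0.38]
dpos [ 0.1 -2.3 98.5] rot [ 0.17 -0.11 -0.38]
```

Request:
{"method": "apply_moves", "body": {
  "deltas": [
    {"fingers": 40, "delta_pos": [0, -2, 25], "angular": [0, 0, 0]},
    {"fingers": 40, "delta_pos": [0, -2, 50], "angular": [0, 0, -0.4]},
    {"fingers": 40, "delta_pos": [0, -2, 70], "angular": [0, 0, -0.4]},
    {"fingers": 40, "delta_pos": [0, -2, 85], "angular": [0, 0, -0.4]},
    {"fingers": 40, "delta_pos": [0, -2, 98], "angular": [0, 0, -0.4]},
    {"fingers": 30, "delta_pos": [0, -2, 98], "angular": [0, 0, -0.4]},
    {"fingers": 20, "delta_pos": [0, -2, 98], "angular": [0, 0, -0.4]},
    {"fingers": 14, "delta_pos": [0, -2, 98], "angular": [0, 0, -0.4]},
    {"fingers": 8, "delta_pos": [0, -2, 98], "angular": [0, 0, -0.4]},
    {"fingers": 0, "delta_pos": [0, -2, 98], "angular": [0, 0, -0.4]}
  ]
}}

```text
clock: 5.85
tool_pos: [0.5056, 0.1906, 0.2788]
orientation: [179.8, -30.1, -2.9]
force: [-1.1, -0.4, 1.7]
opening: 0.0097
gripper_force: 30.0
```

Request:
{"method": "apply_moves", "body": {
  "deltas": [
    {"fingers": 0, "delta_pos": [0, 0, 0], "angular": [0, 0, 0]},
    {"fingers": 0, "delta_pos": [0, 0, 0], "angular": [0, 0, 0]},
    {"fingers": 0, "delta_pos": [0, 0, 0], "angular": [0, 0, 0]}
  ]
}}

```text
clock: 6.15
tool_pos: [0.5058, 0.1905, 0.2786]
orientation: [179.8, -30.0, -2.9]
force: [-3.3, -0.6, 5.5]
opening: 0.0095
gripper_force: 30.0
```

```bash
python3 - <<'E'
from h import *
p,r,o=cur();print(o['clock'],p,o['orientation'],o['force'],o['opening'],o['gripper_force'],o['joint_pos'].round(1))
Rg=Rt(-3,60)
q=p
for w in([0,0,.055],[-.09,0,.055]): delta(q+w,Rg)
c=cam('wrist');im=snap('wrist','w4.png')
E
```

```text
6.15 [0.50579376 0.19054821 0.27861996] [179.81464925 -30.04801042  -2.92220158] [-3.32929266 -0.58137539  5.51639292] 0.009516839464909799 29.99802589416504 [ 55.8  -9.2 -46.8  39.1 -43.    4.3]
dpos [ 27.5   0.2 -47.6] rot [ 0.15 -0.05  0.07]
dpos [-50.3   4.9 -92.6] rot [ 0.15 -0.05  0.07]
```

The fingers stopped on the grip at 9.5 mm opening with 30 N. Now I'll lift the hook off the rail.

Request:
{"method": "apply_moves", "body": {
  "deltas": [
    {"fingers": 0, "delta_pos": [6, 0, -10], "angular": [0, 0, 0]},
    {"fingers": 0, "delta_pos": [12, 0, -21], "angular": [0, 0, 0]},
    {"fingers": 0, "delta_pos": [19, 0, -33], "angular": [0, 0, 0]},
    {"fingers": 0, "delta_pos": [26, 0, -45], "angular": [0, 0, 0]},
    {"fingers": 0, "delta_pos": [30, 0, -52], "angular": [0, 0, 0]},
    {"fingers": 0, "delta_pos": [24, 0, -56], "angular": [0, 0, 0]},
    {"fingers": 0, "delta_pos": [8, 1, -64], "angular": [0, 0, 0]},
    {"fingers": 0, "delta_pos": [-10, 2, -74], "angular": [0, 0, 0]},
    {"fingers": 0, "delta_pos": [-30, 4, -85], "angular": [0, 0, 0]},
    {"fingers": 0, "delta_pos": [-48, 5, -96], "angular": [0, 0, 0]}
  ]
}}

```text
clock: 7.2
tool_pos: [0.4147, 0.1889, 0.3357]
orientation: [179.7, -30.0, -2.9]
force: [0.3, 0.7, -1.1]
opening: 0.0095
gripper_force: 30.0
```

```bash
python3 - <<'E'
from h import *
p,r,o=cur();print(o['clock'],p,o['orientation'],o['force'],o['opening'],o['joint_pos'].round(1))
# hook origin -> TCP at new yaw
def tcp(org,yaw): return np.array(org)+R.from_euler('z',yaw,degrees=True).apply([-.019,0,.0886])
yaw=4; L=R.from_euler('z',yaw,degrees=True).apply([1,0,0]); hole=np.array([.571,-.2193,.084])
f=lambda ahead,z: tcp(np.array([*(hole+(.017+ahead)*L)[:2],z]),yaw)
for P,y in((p+[-.03,-.2,.03],0),(f(.04,.2),4),(f(.04,.1),4),(f(.03,.047),4)): print(P.round(4)); delta(P,Rt(y,60))
E
```

```text
7.2 [0.41474356 0.18894768 0.33568567] [179.66570568 -29.9574147   -2.94236001] [ 0.28309245  0.68887687 -1.07291441] 0.009472964468419574 [ 73.5 -20.2 -45.2  33.4 -62.2  -1.8]
[ 0.3847 -0.0111  0.3657]
dpos [ -2.1 201.5 -34.7] rot [ 1.8   0.05 -2.55]
[ 0.6089 -0.2166  0.2886]
dpos [162.5 394.2 150.3] rot [ 3.8   0.06 -6.01]
[ 0.6089 -0.2166  0.1886]
dpos [112.6 393.7 237. ] rot [ 3.8   0.06 -6.01]
[ 0.5989 -0.2173  0.1356]
dpos [ 77.5 394.7 277.9] rot [ 3.8   0.06 -6.01]
```

Request:
{"method": "apply_moves", "body": {
  "deltas": [
    {"fingers": 0, "delta_pos": [0, 15, -5], "angular": [0.2, 0, -0.3]},
    {"fingers": 0, "delta_pos": [0, 40, -12], "angular": [0.5, 0, -0.7]},
    {"fingers": 0, "delta_pos": [0, 75, -20], "angular": [0.9, 0, -1.2]},
    {"fingers": 0, "delta_pos": [0, 110, -27], "angular": [1.3, 0, -1.8]},
    {"fingers": 0, "delta_pos": [0, 145, -33], "angular": [1.6, 0, -2.3]},
    {"fingers": 0, "delta_pos": [0, 180, -34], "angular": [1.9, 0, -2.8]},
    {"fingers": 0, "delta_pos": [0, 215, -34], "angular": [2.2, 0, -3.4]},
    {"fingers": 0, "delta_pos": [5, 250, -34], "angular": [2.5, 0, -3.9]},
    {"fingers": 0, "delta_pos": [12, 280, -28], "angular": [2.8, 0, -4.4]},
    {"fingers": 0, "delta_pos": [18, 300, -20], "angular": [3, 0, -4.8]}
  ]
}}

```text
clock: 8.2
tool_pos: [0.4022, -0.1041, 0.3648]
orientation: [-179.9, -29.9, 2.5]
force: [-0.7, 1.4, -0.6]
opening: 0.0092
gripper_force: 30.0
```

```bash
cat >> h.py <<'E'
def tcp(org,yaw): return np.array(org)+R.from_euler('z',yaw,degrees=True).apply([-.019,0,.0886])
def f(ahead,z,yaw=4,hole=np.array([.571,-.2193,.084])):
    L=R.from_euler('z',yaw,degrees=True).apply([1,0,0]); return tcp(np.array([*(hole+(.017+ahead)*L)[:2],z]),yaw)
E
python3 - <<'E'
from h import *
p,r,o=cur();print(o['clock'],p,o['orientation'],o['opening'],o['joint_pos'].round(1))
for P,y in((f(.04,.24),4),(f(.04,.13),4)): print(P.round(4)); delta(P,Rt(y,60))
E
```

```text
8.2 [ 0.40220744 -0.10411162  0.36483814] [-179.91649074  -29.94664581    2.50078684] 0.009248826012064532 [ 23.  -31.3 -38.8  12.3 -54.7  64.9]
[ 0.6089 -0.2166  0.3286]
dpos [156.6 121.6 131.9] rot [ 0.67  0.05 -1.3 ]
[ 0.6089 -0.2166  0.2186]
dpos [101.7 121.8 227.2] rot [ 0.67  0.05 -1.3 ]
```

Request:
{"method": "apply_moves", "body": {
  "deltas": [
    {"fingers": 0, "delta_pos": [10, 20, 8], "angular": [0.2, 0, -0.3]},
    {"fingers": 0, "delta_pos": [30, 45, 25], "angular": [0.4, 0, -0.6]},
    {"fingers": 0, "delta_pos": [55, 70, 46], "angular": [0.7, 0, -0.9]},
    {"fingers": 0, "delta_pos": [80, 90, 67], "angular": [0.7, 0, -1.3]},
    {"fingers": 0, "delta_pos": [105, 105, 88], "angular": [0.7, 0, -1.3]},
    {"fingers": 0, "delta_pos": [130, 117, 109], "angular": [0.7, 0, -1.3]},
    {"fingers": 0, "delta_pos": [148, 122, 125], "angular": [0.7, 0, -1.3]},
    {"fingers": 0, "delta_pos": [157, 122, 132], "angular": [0.7, 0, -1.3]},
    {"fingers": 0, "delta_pos": [157, 122, 132], "angular": [0.7, 0, -1.3]},
    {"fingers": 0, "delta_pos": [157, 122, 132], "angular": [0.7, 0, -1.3]}
  ]
}}

```text
clock: 9.2
tool_pos: [0.6093, -0.2149, 0.3278]
orientation: [-180.0, -29.7, 4.0]
force: [-0.1, 0.5, 0.4]
opening: 0.0095
gripper_force: 30.0
```

```bash
python3 - <<'E'
from h import *
p,r,o=cur();print(o['clock'],p,o['orientation'],o['opening'],o['joint_pos'].round(1))
for P,y in((f(.04,.13),4),(f(.03,.047),4)): print(P.round(4)); delta(P,Rt(y,60))
s=snap('scene','s5.png');w=snap('wrist','w5.png')
c=cam('wrist');S=cam('scene')
# predicted hook polyline
C=np.array([(-17,27),(-17,16),(-11,5),(0,0),(11,5),(17,16),(17,46),(-28,80),(-28,128),(-22,140),(-10,147),(0,149),(10,147),(20,136),(22,120)])/1000.
y=R.from_matrix(r).as_euler('xyz',degrees=True)[2]
org=p-R.from_euler('z',y,degrees=True).apply([-.019,0,.0886])
P=org+R.from_euler('z',y,degrees=True).apply(np.c_[C[:,0],0*C[:,0],C[:,1]])
out=[]
for im,cc in((s,S),(w,c)):
    i=cv2.resize(im[:,:,::-1],None,fx=3,fy=3,interpolation=2).copy()
    for q in proj(cc,P): cv2.circle(i,tuple(int(v*3+1) for v in q),2,(0,255,0),-1)
    ctr=(proj(cc,P).mean(0)*3).astype(int); 
    x0=max(0,ctr[0]-200);y0=max(0,ctr[1]-220);out.append(cv2.copyMakeBorder(i[y0:y0+520,x0:x0+395],0,0,0,0,0)); print(x0,y0,out[-1].shape)
h=min(o_.shape[0] for o_ in out);cv2.imwrite('pics/c5.png',np.hstack([o_[:h] for o_ in out]))
E
```

```text
9.2 [ 0.60926544 -0.21491919  0.32779507] [-179.99715642  -29.72704973    4.04311384] 0.009520843834789657 [-5.000e+00 -1.000e-01 -1.560e+01 -6.300e+00 -4.520e+01  1.023e+02]
[ 0.6089 -0.2166  0.2186]
dpos [-54.6   1.7  94.6] rot [-0.02  0.27  0.04]
[ 0.5989 -0.2173  0.1356]
dpos [-104.4    1.7  161.7] rot [-0.02  0.27  0.04]
616 582 (520, 395, 3)
766 436 (520, 395, 3)
```

View pics/c5.png

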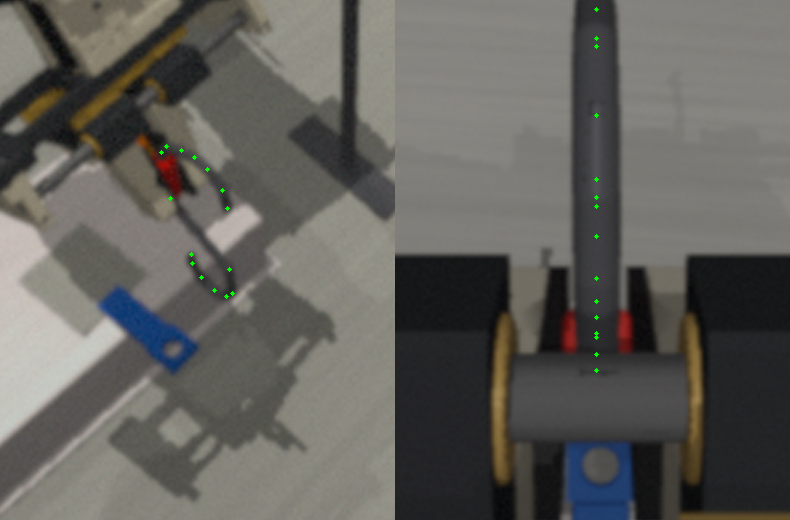

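The predicted hook wire (green) lies on the real hook in both views. The handle and its hole, near wrist pixel (324,300), line up with the hook plane. I'll re-measure the hole from this view and lower the hook beyond the handle's end.

```bash
python3 - <<'E'
from h import *
c=cam('wrist');S=cam('scene')
print(onplane(c,(323.7,300.3),.086), onplane(S,((616+172)/3,(582+349)/3),.088),onplane(S,((616+172)/3,(582+349)/3),.086))
E
```

```text
[ 0.57165408 -0.21969176  0.086     ] [ 0.57377381 -0.22064991  0.088     ] [ 0.57290453 -0.22014068  0.086     ]
```

Request:
{"method": "apply_moves", "body": {
  "deltas": [
    {"fingers": 0, "delta_pos": [-9, 1, 16], "angular": [0, 0.3, 0]},
    {"fingers": 0, "delta_pos": [-22, 2, 38], "angular": [0, 0.3, 0]},
    {"fingers": 0, "delta_pos": [-35, 2, 61], "angular": [0, 0.3, 0]},
    {"fingers": 0, "delta_pos": [-46, 2, 80], "angular": [0, 0.3, 0]},
    {"fingers": 0, "delta_pos": [-54, 2, 94], "angular": [0, 0.3, 0]},
    {"fingers": 0, "delta_pos": [-66, 2, 109], "angular": [0, 0.3, 0]},
    {"fingers": 0, "delta_pos": [-77, 2, 125], "angular": [0, 0.3, 0]},
    {"fingers": 0, "delta_pos": [-87, 2, 140], "angular": [0, 0.3, 0]},
    {"fingers": 0, "delta_pos": [-96, 2, 153], "angular": [0, 0.3, 0]},
    {"fingers": 0, "delta_pos": [-102, 2, 161], "angular": [0, 0.3, 0]}
  ]
}}

```text
clock: 10.3
tool_pos: [0.601, -0.2178, 0.1378]
orientation: [180.0, -30.1, 4.0]
force: [0.3, -0.6, -0.9]
opening: 0.0098
gripper_force: 30.0
```

```bash
python3 - <<'E'
from h import *
p,r,o=cur();print(o['clock'],p,o['orientation'],o['opening'],o['force'])
for P,y in((f(.03,.045),4),(f(.0,.045),4),(f(0,.07),4)): print(P.round(4)); delta(P,Rt(y,60))
E
```

```text
10.3 [ 0.60098553 -0.21784811  0.13778347] [179.98646695 -30.11462072   4.03625017] 0.009761475989033123 [ 0.26013185 -0.61058543 -0.8730299 ]
[ 0.5989 -0.2173  0.1336]
dpos [-3.8 -0.6  2.6] rot [-0.   -0.11  0.03]
[ 0.569  -0.2194  0.1336]
dpos [-29.8  -0.7 -12.4] rot [-0.   -0.11  0.03]
[ 0.569  -0.2194  0.1586]
dpos [-17.2  -0.7 -34.1] rot [-0.   -0.11  0.03]
```

Request:
{"method": "apply_moves", "body": {
  "deltas": [
    {"fingers": 0, "delta_pos": [-3, 0, 3], "angular": [0, 0, 0]},
    {"fingers": 0, "delta_pos": [-3, 0, 3], "angular": [0, 0, 0]},
    {"fingers": 0, "delta_pos": [-9, 0, -1], "angular": [0, 0, 0]},
    {"fingers": 0, "delta_pos": [-16, 0, -5], "angular": [0, 0, 0]},
    {"fingers": 0, "delta_pos": [-23, 0, -9], "angular": [0, 0, 0]},
    {"fingers": 0, "delta_pos": [-28, 0, -12], "angular": [0, 0, 0]},
    {"fingers": 0, "delta_pos": [-28, 0, -12], "angular": [0, 0, 0]},
    {"fingers": 0, "delta_pos": [-28, 0, -12], "angular": [0, 0, 0]}
  ]
}}

```text
clock: 11.1
tool_pos: [0.5717, -0.2204, 0.1348]
orientation: [180.0, -30.1, 4.0]
force: [0.3, 0.4, -0.5]
opening: 0.01
gripper_force: 30.0
```

```bash
cat >> h.py <<'E'
C=np.array([(-17,27),(-17,16),(-11,5),(0,0),(11,5),(17,16),(17,46),(-28,80),(-28,128),(-22,140),(-10,147),(0,149),(10,147),(20,136),(22,120)])/1000.
def hook():
    p,r,o=cur(); Ry=R.from_euler('z',R.from_matrix(r).as_euler('xyz',degrees=True)[2],degrees=True)
    return p-Ry.apply([-.019,0,.0886])+Ry.apply(np.c_[C[:,0],0*C[:,0],C[:,1]])
def duo(name,k=4,dots=True,ctr=None):
    P=hook();out=[]
    for n in('scene','top'):
        im=ctrl.snapshot(n);cc=cam(n);i=cv2.resize(im[:,:,::-1],None,fx=k,fy=k,interpolation=2).copy();q=proj(cc,P)
        if dots:
            for v in q: cv2.circle(i,tuple(int(a*k+k/2) for a in v),2,(0,255,0),-1)
        x,y=(q[3]*k).astype(int) if ctr is None else (proj(cc,ctr)[0]*k).astype(int); x0=max(0,x-200);y0=max(0,y-300);o=i[y0:y0+580,x0:x0+395]
        out.append(cv2.copyMakeBorder(o,0,580-o.shape[0],0,395-o.shape[1],0)); print(n,x0,y0,k)
    cv2.imwrite('pics/'+name,np.hstack(out))
E
python3 - <<'E'
from h import *
p,r,o=cur();print(o['clock'],p,o['orientation'],o['opening'],o['force'],hook()[0])
duo('c6.png',5)
for P,y in((f(0.001,.065),4),(f(0.001,.085),4)): print(P.round(4)); delta(P,Rt(y,60))
E
```

```text
11.1 [ 0.57173657 -0.22044615  0.13476555] [179.96098025 -30.14330192   4.03152973] 0.009961397865125015 [ 0.33368884  0.3762326  -0.48357612] [ 0.57373163 -0.22030554  0.07316555]
scene 1149 1313 5
top 1759 601 5
[ 0.57   -0.2194  0.1536]
dpos [  8.   -1.1 -17.4] rot [ 0.01 -0.12  0.03]
[ 0.57   -0.2194  0.1736]
dpos [ 18.   -1.1 -34.7] rot [ 0.01 -0.12  0.03]
```

View pics/c6.png

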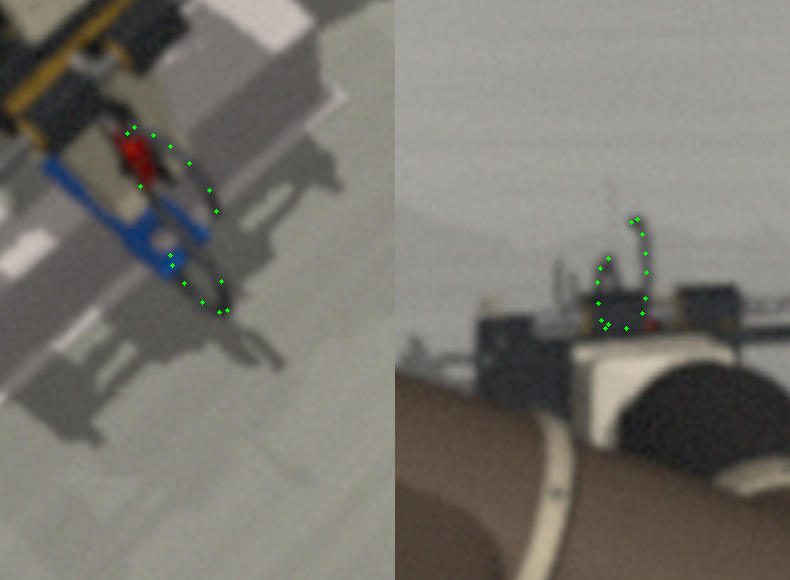

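In the scene view the lower bend is beneath the handle end and the tip mark is just under the hole. I'll raise the hook 20 mm, then check the tip came through.

Request:
{"method": "apply_moves", "body": {
  "deltas": [
    {"fingers": 0, "delta_pos": [-1, -1, -1], "angular": [0, 0, 0]},
    {"fingers": 0, "delta_pos": [-1, -1, -1], "angular": [0, 0, 0]},
    {"fingers": 0, "delta_pos": [1, -1, -4], "angular": [0, 0, 0]},
    {"fingers": 0, "delta_pos": [3, -1, -8], "angular": [0, 0, 0]},
    {"fingers": 0, "delta_pos": [5, -1, -12], "angular": [0, 0, 0]},
    {"fingers": 0, "delta_pos": [7, -1, -16], "angular": [0, 0, 0]},
    {"fingers": 0, "delta_pos": [8, -1, -18], "angular": [0, 0, 0]},
    {"fingers": 0, "delta_pos": [8, -1, -18], "angular": [0, 0, 0]}
  ]
}}

```text
clock: 12.0
tool_pos: [0.5697, -0.2195, 0.1546]
orientation: [180.0, -30.2, 4.0]
force: [-0.7, 0.4, 0.1]
opening: 0.0097
gripper_force: 30.0
```

```bash
python3 - <<'E'
from h import *
p,r,o=cur();print(o['clock'],p,o['orientation'],o['opening'],o['force'],hook()[0])
s=ctrl.snapshot('scene');w=ctrl.snapshot('wrist');S=cam('scene');x,y=(proj(S,[.572,-.2197,.09])[0]).astype(int);print(x,y)
cv2.imwrite('pics/c7.png',np.hstack([cv2.resize(im,(395,560),interpolation=2)for im in(s[y-35:y+35,x-25:x+25,::-1],w[200:400,250:391,::-1])]))
E
```

```text
12.0 [ 0.56971033 -0.21948106  0.1546315 ] [179.95744039 -30.16201936   4.04716584] 0.00973193826079855 [-0.73864323  0.40239619  0.11501639] [ 0.57170534 -0.21933991  0.0930315 ]
262 309
```

View pics/c7.png

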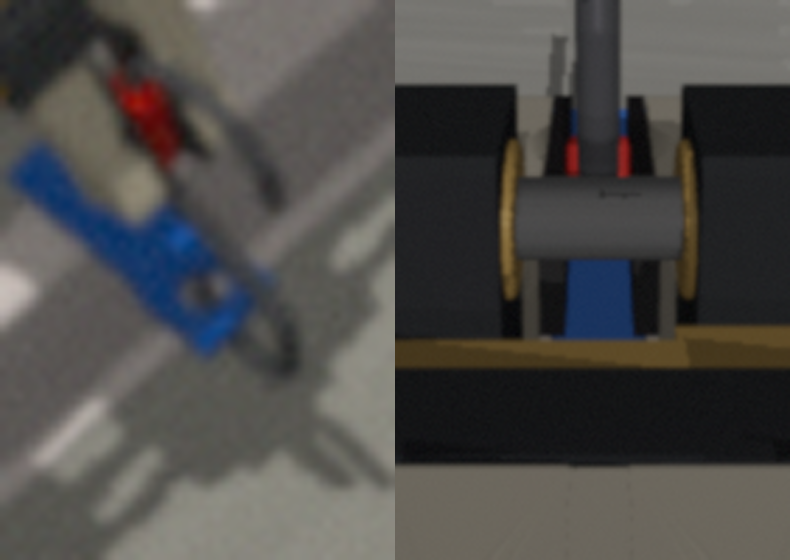

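The dark tip shows inside the hole near crop (205,285), standing about 5 mm proud of the handle, and the lifter is still flat. I'll raise the bend to the handle, then lift on an arc about the blade's far end.

Request:
{"method": "apply_moves", "body": {
  "deltas": [
    {"fingers": 0, "delta_pos": [2, 0, -4], "angular": [0, 0, 0]},
    {"fingers": 0, "delta_pos": [4, 0, -7], "angular": [0, 0, 0]},
    {"fingers": 0, "delta_pos": [6, 0, -11], "angular": [0, 0, 0]},
    {"fingers": 0, "delta_pos": [8, 0, -16], "angular": [0, 0, 0]},
    {"fingers": 0, "delta_pos": [11, 0, -23], "angular": [0, 0, 0]},
    {"fingers": 0, "delta_pos": [14, 0, -31], "angular": [0, 0, 0]},
    {"fingers": 0, "delta_pos": [17, 0, -42], "angular": [0, 0, 0]},
    {"fingers": 0, "delta_pos": [18, 0, -52], "angular": [0, 0, 0]},
    {"fingers": 0, "delta_pos": [18, 0, -56], "angular": [0, 0, 0]},
    {"fingers": 0, "delta_pos": [18, 0, -56], "angular": [0, 0, 0]}
  ]
}}

```text
clock: 13.1
tool_pos: [0.5569, -0.2204, 0.2125]
orientation: [180.0, -30.2, 4.0]
force: [0.1, -0.5, -0.9]
opening: 0.0098
gripper_force: 30.0
```

```bash
python3 - <<'E'
from h import *
p,r,o=cur();print(o['clock'],p,o['orientation'],o['opening'],o['force'],hook()[3])
s=ctrl.snapshot('scene');S=cam('scene');x,y=(proj(S,[.53,-.2197,.1])[0]).astype(int);print(x,y)
cv2.imwrite('pics/c8.png',cv2.resize(s[y-50:y+50,x-50:x+50,::-1],(500,500),interpolation=2))
E
```

```text
13.1 [ 0.55692439 -0.22036015  0.21247254] [179.9570715  -30.19127191   4.03840276] 0.00975072959244169 [ 0.05929042 -0.46589023 -0.8906386 ] [ 0.57587721 -0.21902208  0.12387254]
249 295
```

View pics/c8.png

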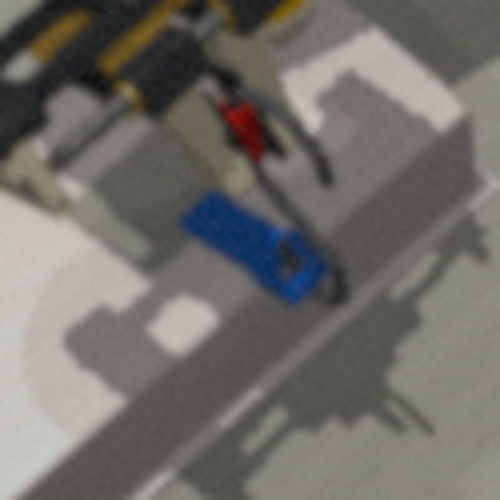

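The handle has risen with the tip through the hole, and the blade end is still on the pan. Continuing the arc.

Request:
{"method": "apply_moves", "body": {
  "deltas": [
    {"fingers": 0, "delta_pos": [2, 0, -10], "angular": [0, 0, 0]},
    {"fingers": 0, "delta_pos": [3, 0, -27], "angular": [0, 0, 0]},
    {"fingers": 0, "delta_pos": [1, 0, -46], "angular": [0, 0, 0]},
    {"fingers": 0, "delta_pos": [-3, 0, -65], "angular": [0, 0, 0]},
    {"fingers": 0, "delta_pos": [-10, 0, -83], "angular": [0, 0, 0]},
    {"fingers": 0, "delta_pos": [-18, 0, -100], "angular": [0, 0, 0]},
    {"fingers": 0, "delta_pos": [-30, 0, -115], "angular": [0, 0, 0]},
    {"fingers": 0, "delta_pos": [-42, 0, -130], "angular": [0, 0, 0]},
    {"fingers": 0, "delta_pos": [-57, 0, -143], "angular": [0, 0, 0]},
    {"fingers": 0, "delta_pos": [-70, 0, -152], "angular": [0, 0, 0]}
  ]
}}

```text
clock: 14.15
tool_pos: [0.4194, -0.2298, 0.3083]
orientation: [180.0, -30.1, 4.0]
force: [-0.0, -0.6, -2.0]
opening: 0.01
gripper_force: 30.0
```

Request:
{"method": "apply_moves", "body": {
  "deltas": [
    {"fingers": 0, "delta_pos": [-3, 0, -2], "angular": [0, 0, 0]},
    {"fingers": 0, "delta_pos": [0, 0, -8], "angular": [0, 0, 0]},
    {"fingers": 0, "delta_pos": [4, 0, -16], "angular": [0, 0, 0]},
    {"fingers": 0, "delta_pos": [9, 0, -26], "angular": [0, 0, 0]},
    {"fingers": 0, "delta_pos": [14, 0, -36], "angular": [0, 0, 0]},
    {"fingers": 0, "delta_pos": [19, 0, -46], "angular": [0, 0, 0]},
    {"fingers": 0, "delta_pos": [24, 0, -55], "angular": [0, 0, 0]},
    {"fingers": 0, "delta_pos": [27, 0, -60], "angular": [0, 0, 0]},
    {"fingers": 0, "delta_pos": [27, 0, -60], "angular": [0, 0, 0]},
    {"fingers": 0, "delta_pos": [27, 0, -60], "angular": [0, 0, 0]}
  ]
}}

```text
clock: 15.15
tool_pos: [0.4137, -0.2302, 0.3729]
orientation: [180.0, -30.1, 4.0]
force: [-0.2, 0.7, -2.1]
opening: 0.0099
gripper_force: 30.0
```

```bash
python3 - <<'E'
from h import *
p,r,o=cur();print(o['clock'],p,o['orientation'],o['opening'],o['force'],hook()[3],o['joint_pos'].round(1))
s=ctrl.snapshot('scene');S=cam('scene');x,y=(proj(S,[.43,-.2297,.25])[0]).astype(int);print(x,y)
cv2.imwrite('pics/c9.png',cv2.resize(s[y-80:y+100,max(0,x-90):x+90,::-1],(550,550),interpolation=2))
E
```

```text
15.15 [ 0.41368161 -0.23017141  0.3728635 ] [179.9987867  -30.0809387    4.02567699] 0.00991370072524632 [-0.22570201  0.70664837 -2.07828881] [ 0.43263473 -0.22883755  0.2842635 ] [-12.5 -18.1 -22.8  -9.8 -56.7 109.9]
205 234
```

View pics/c9.png

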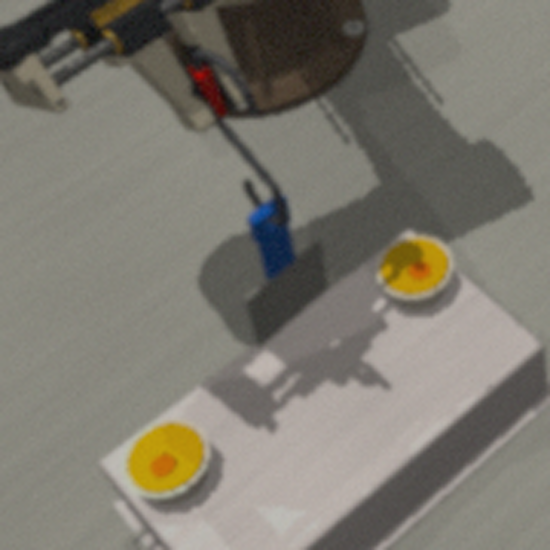

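The lifter hangs upright from the bend, clear of the pan, and both tarts are in place. Now I'll carry it back to the rail.

```bash
python3 - <<'E'
from h import *
for P,y in(([.4,-.13,.40],2),([.385,.0,.40],0),([.395,.1,.38],-2),([.412,.1905,.345],-2.9)): delta(P,Rt(y,60))
E
```

```text
dpos [   8.  -100.9  -27. ] rot [-1.02 -0.06  1.75]
dpos [   3.  -231.6  -29.9] rot [-2.02 -0.06  3.48]
dpos [   7.6 -330.6   -4. ] rot [-3.02 -0.06  5.21]
dpos [  10.3 -419.7   37.9] rot [-3.47 -0.06  5.99]
```

Request:
{"method": "apply_moves", "body": {
  "deltas": [
    {"fingers": 0, "delta_pos": [2, -4, -6], "angular": [0, 0, 0]},
    {"fingers": 0, "delta_pos": [5, -13, -14], "angular": [-0.1, 0, 0.2]},
    {"fingers": 0, "delta_pos": [7, -26, -20], "angular": [-0.3, 0, 0.4]},
    {"fingers": 0, "delta_pos": [8, -42, -24], "angular": [-0.4, 0, 0.7]},
    {"fingers": 0, "delta_pos": [8, -60, -26], "angular": [-0.6, 0, 1]},
    {"fingers": 0, "delta_pos": [8, -80, -27], "angular": [-0.8, 0, 1.4]},
    {"fingers": 0, "delta_pos": [8, -100, -27], "angular": [-1, 0, 1.7]},
    {"fingers": 0, "delta_pos": [7, -120, -28], "angular": [-1.2, 0, 2]},
    {"fingers": 0, "delta_pos": [6, -140, -28], "angular": [-1.3, 0, 2.3]},
    {"fingers": 0, "delta_pos": [6, -160, -29], "angular": [-1.5, 0, 2.6]}
  ]
}}

```text
clock: 16.2
tool_pos: [0.3927, -0.0709, 0.4015]
orientation: [-179.9, -30.2, 0.9]
force: [0.4, -0.3, -1.5]
opening: 0.0094
gripper_force: 30.0
```

Request:
{"method": "apply_moves", "body": {
  "deltas": [
    {"fingers": 0, "delta_pos": [-1, -20, -1], "angular": [-0.2, 0, 0.3]},
    {"fingers": 0, "delta_pos": [-2, -40, -1], "angular": [-0.4, 0, 0.6]},
    {"fingers": 0, "delta_pos": [-3, -60, -1], "angular": [-0.5, 0, 0.9]},
    {"fingers": 0, "delta_pos": [-3, -80, 0], "angular": [-0.7, 0, 1.1]},
    {"fingers": 0, "delta_pos": [-2, -100, 3], "angular": [-0.8, 0, 1.4]},
    {"fingers": 0, "delta_pos": [-1, -120, 8], "angular": [-1, 0, 1.7]},
    {"fingers": 0, "delta_pos": [0, -140, 14], "angular": [-1.2, 0, 2]},
    {"fingers": 0, "delta_pos": [1, -158, 20], "angular": [-1.4, 0, 2.3]},
    {"fingers": 0, "delta_pos": [2, -174, 26], "angular": [-1.5, 0, 2.6]},
    {"fingers": 0, "delta_pos": [2, -188, 32], "angular": [-1.7, 0, 2.9]}
  ]
}}

```text
clock: 17.2
tool_pos: [0.4077, 0.1181, 0.3746]
orientation: [-179.9, -30.1, -2.3]
force: [0.2, -0.6, -1.3]
opening: 0.0096
gripper_force: 30.0
```

```bash
python3 - <<'E'
from h import *
p,r,o=cur();print(o['clock'],p,o['orientation'],o['opening'],o['force'],o['joint_pos'].round(1))
for P,y in(([.412,.1905,.342],-2.9),([.5058,.1905,.342],-2.9)): delta(P,Rt(y,60))
E
```

```text
17.2 [0.40767037 0.11814302 0.37459973] [-179.94429371  -30.12624215   -2.34360754] 0.009629500291628316 [ 0.20991493 -0.62730058 -1.29093925] [ 70.7 -28.  -43.5  31.1 -68.1   6.8]
dpos [-15.2 -72.4  29. ] rot [-0.33 -0.13  0.48]
dpos [ 65.9 -76.2  76. ] rot [-0.33 -0.13  0.48]
```

Request:
{"method": "apply_moves", "body": {
  "deltas": [
    {"fingers": 0, "delta_pos": [-2, -16, 5], "angular": [0, 0, 0.1]},
    {"fingers": 0, "delta_pos": [-4, -29, 10], "angular": [-0.1, 0, 0.2]},
    {"fingers": 0, "delta_pos": [-7, -40, 15], "angular": [-0.2, 0, 0.3]},
    {"fingers": 0, "delta_pos": [-10, -49, 19], "angular": [-0.3, -0.1, 0.4]},
    {"fingers": 0, "delta_pos": [-12, -56, 22], "angular": [-0.3, -0.1, 0.4]},
    {"fingers": 0, "delta_pos": [-13, -60, 24], "angular": [-0.3, -0.1, 0.4]},
    {"fingers": 0, "delta_pos": [-13, -62, 25], "angular": [-0.3, -0.1, 0.4]},
    {"fingers": 0, "delta_pos": [-13, -62, 25], "angular": [-0.3, -0.1, 0.4]},
    {"fingers": 0, "delta_pos": [-13, -62, 25], "angular": [-0.3, -0.1, 0.4]},
    {"fingers": 0, "delta_pos": [-13, -62, 25], "angular": [-0.3, -0.1, 0.4]}
  ]
}}

```text
clock: 18.2
tool_pos: [0.4115, 0.1786, 0.3466]
orientation: [179.9, -30.0, -2.8]
force: [-0.5, -0.6, -2.3]
opening: 0.0098
gripper_force: 30.0
```

```bash
python3 - <<'E'
from h import *
p,r,o=cur();print(o['clock'],p,o['orientation'],o['opening'],o['force'])
for P,y in(([.412,.1905,.342],-2.9),([.5058,.1905,.342],-2.9),([.5058,.1905,.2786],-2.9)): delta(P,Rt(y,60))
s=ctrl.snapshot('scene');h=cv2.cvtColor(s,cv2.COLOR_RGB2HSV);m=(h[...,0]>100)&(h[...,0]<130)&(h[...,1]>130)
m[:60]=0;q=np.argwhere(m)[:,::-1];print(len(q),q.mean(0) if len(q) else 0, proj(cam('scene'),hook()[3]),proj(cam('scene'),hook()[3]+[0,0,-.03]))
E
```

```text
18.2 [0.41154719 0.17856235 0.34658596] [179.92979476 -30.01466139  -2.82168137] 0.009811107730693148 [-0.48510135 -0.57296337 -2.26038082]
dpos [ -2.4 -12.    3.9] rot [ 0.03 -0.01  0.07]
dpos [ 78.7 -16.6  50.7] rot [ 0.03 -0.01  0.07]
dpos [ 47.  -16.7 105.6] rot [ 0.03 -0.01  0.07]
109 [313.85321101 140.21100917] [[335.25709072 138.9551659 ]] [[334.8496901  147.81059148]]
```

```bash
python3 - <<'E'
from h import *
c=cam('scene');t=cam('top');w=cam('wrist');H=hook();g=H[7:9].mean(0)
for n,cc in(('scene',c),('top',t),('wrist',w)):
    s=ctrl.snapshot(n);h=cv2.cvtColor(s,cv2.COLOR_RGB2HSV)
    b=((h[...,0]>100)&(h[...,0]<130)&(h[...,1]>130)).astype(np.uint8);r=(((h[...,0]<8)|(h[...,0]>170))&(h[...,1]>150)&(h[...,2]>60)).astype(np.uint8)
    for k,m in(('blue',b),('red',r)):
        N,l,st,ce=cv2.connectedComponentsWithStats(m)
        print(n,k,[(st[i].tolist(),ce[i].round(1).tolist()) for i in range(1,N) if st[i,4]>8])
    print(' pred grip',proj(cc,g),'bend',proj(cc,H[3]),'blade-handle mid',proj(cc,H[3]+[0,0,-.035]))
E
```

```text
scene blue [([324, 0, 36, 9, 194], [340.6, 2.8]), ([331, 134, 9, 18, 97], [334.3, 142.2])]
scene red [([328, 93, 4, 10, 28], [329.8, 97.0]), ([421, 283, 52, 67, 1473], [446.8, 316.0])]
 pred grip [[328.41733686 100.0268755 ]] bend [[335.25709072 138.9551659 ]] blade-handle mid [[334.78339125 149.25027733]]
top blue [([239, 229, 10, 7, 35], [243.9, 231.3])]
top red [([257, 71, 63, 22, 999], [288.0, 81.4])]
 pred grip [[233.43250106 239.51536994]] bend [[240.72700933 230.22765799]] blade-handle mid [[242.61642393 231.30269494]]
wrist blue [([306, 232, 9, 15, 49], [311.9, 237.3]), ([330, 233, 10, 14, 57], [332.5, 237.6])]
wrist red [([314, 0, 102, 21, 1531], [357.9, 7.5]), ([311, 248, 5, 15, 68], [313.1, 255.5]), ([330, 249, 5, 14, 60], [331.8, 255.6])]
 pred grip [[322.46972807 266.00672808]] bend [[322.16986862 238.17139013]] blade-handle mid [[322.11990497 243.41003445]]
```

The blue handle sits where predicted, just below the bend, so the hook hasn't slipped. Moving over the bar now.

Request:
{"method": "apply_moves", "body": {
  "deltas": [
    {"fingers": 0, "delta_pos": [-1, -5, 2], "angular": [0, 0, 0]},
    {"fingers": 0, "delta_pos": [0, -9, 5], "angular": [0, 0, 0]},
    {"fingers": 0, "delta_pos": [8, -12, 10], "angular": [0, 0, 0]},
    {"fingers": 0, "delta_pos": [20, -14, 17], "angular": [0, 0, 0]},
    {"fingers": 0, "delta_pos": [33, -15, 24], "angular": [0, 0, 0]},
    {"fingers": 0, "delta_pos": [46, -16, 32], "angular": [0, 0, 0]},
    {"fingers": 0, "delta_pos": [59, -16, 39], "angular": [0, 0, 0]},
    {"fingers": 0, "delta_pos": [70, -17, 46], "angular": [0, 0, 0]},
    {"fingers": 0, "delta_pos": [76, -17, 49], "angular": [0, 0, 0]},
    {"fingers": 0, "delta_pos": [79, -17, 51], "angular": [0, 0, 0]}
  ]
}}

```text
clock: 19.4
tool_pos: [0.5067, 0.1911, 0.3412]
orientation: [179.8, -30.0, -2.8]
force: [-0.4, -0.7, -2.8]
opening: 0.0099
gripper_force: 30.0
```

Request:
{"method": "apply_moves", "body": {
  "deltas": [
    {"fingers": 0, "delta_pos": [0, 0, 0], "angular": [0, 0, 0]},
    {"fingers": 0, "delta_pos": [0, 0, 0], "angular": [0, 0, 0]},
    {"fingers": 0, "delta_pos": [0, 0, 0], "angular": [0, 0, 0]},
    {"fingers": 0, "delta_pos": [0, 0, 0], "angular": [0, 0, 0]}
  ]
}}

```text
clock: 19.8
tool_pos: [0.5059, 0.1913, 0.3419]
orientation: [179.9, -30.0, -2.8]
force: [-0.6, -0.0, -2.3]
opening: 0.0095
gripper_force: 30.0
```

```bash
python3 - <<'E'
from h import *
p,r,o=cur();print(o['clock'],p,o['orientation'],o['opening'],o['force'])
for P,y in(([.5058,.1905,.2786],-2.9),): delta(P,Rt(y,60))
E
```

```text
19.8 [0.50587018 0.19126023 0.34189377] [179.92005188 -30.02347638  -2.76328181] 0.009505636600101102 [-0.61881436 -0.02571735 -2.2508503 ]
dpos [-31.7   0.7  54.8] rot [ 0.01 -0.02  0.12]
```

Request:
{"method": "apply_moves", "body": {
  "deltas": [
    {"fingers": 0, "delta_pos": [-3, 0, 5], "angular": [0, 0, 0]},
    {"fingers": 0, "delta_pos": [-7, 0, 12], "angular": [0, 0, 0]},
    {"fingers": 0, "delta_pos": [-12, 0, 20], "angular": [0, 0, 0]},
    {"fingers": 0, "delta_pos": [-17, 0, 29], "angular": [0, 0, 0]},
    {"fingers": 0, "delta_pos": [-22, 0, 38], "angular": [0, 0, 0]},
    {"fingers": 0, "delta_pos": [-26, 0, 45], "angular": [0, 0, 0]},
    {"fingers": 0, "delta_pos": [-29, 0, 50], "angular": [0, 0, 0]},
    {"fingers": 0, "delta_pos": [-31, 0, 53], "angular": [0, 0, 0]},
    {"fingers": 0, "delta_pos": [-31, 0, 54], "angular": [0, 0, 0]},
    {"fingers": 0, "delta_pos": [-31, 0, 54], "angular": [0, 0, 0]}
  ]
}}

```text
clock: 20.8
tool_pos: [0.5065, 0.1912, 0.2796]
orientation: [179.9, -30.0, -2.8]
force: [0.9, 0.1, -1.4]
opening: 0.0096
gripper_force: 30.0
```

Request:
{"method": "apply_moves", "body": {
  "deltas": [
    {"fingers": 0, "delta_pos": [0, 0, 0], "angular": [0, 0, 0]},
    {"fingers": 0, "delta_pos": [0, 0, 0], "angular": [0, 0, 0]},
    {"fingers": 0, "delta_pos": [0, 0, 0], "angular": [0, 0, 0]},
    {"fingers": 0, "delta_pos": [0, 0, 0], "angular": [0, 0, 0]},
    {"fingers": 0, "delta_pos": [0, 0, 0], "angular": [0, 0, 0]},
    {"fingers": 0, "delta_pos": [0, 0, 0], "angular": [0, 0, 0]},
    {"fingers": 0, "delta_pos": [0, 0, 0], "angular": [0, 0, 0]},
    {"fingers": 0, "delta_pos": [0, 0, 0], "angular": [0, 0, 0]},
    {"fingers": 0, "delta_pos": [0, 0, 0], "angular": [0, 0, 0]},
    {"fingers": 0, "delta_pos": [0, 0, 0], "angular": [0, 0, 0]}
  ]
}}

```text
clock: 21.8
tool_pos: [0.5063, 0.191, 0.2794]
orientation: [179.9, -30.0, -2.8]
force: [0.6, 0.5, -2.2]
opening: 0.01
gripper_force: 30.0
```

Request:
{"method": "apply_moves", "body": {
  "deltas": [
    {"fingers": 0, "delta_pos": [-0.3, 0, 0.5], "angular": [0, 0, 0]},
    {"fingers": 0, "delta_pos": [-0.5, 0, 1], "angular": [0, 0, 0]},
    {"fingers": 0, "delta_pos": [-0.5, 0, 1], "angular": [0, 0, 0]},
    {"fingers": 0, "delta_pos": [-0.5, 0, 1], "angular": [0, 0, 0]},
    {"fingers": 0, "delta_pos": [-0.5, 0, 1], "angular": [0, 0, 0]},
    {"fingers": 0, "delta_pos": [-0.5, 0, 1], "angular": [0, 0, 0]}
  ]
}}

```text
clock: 22.4
tool_pos: [0.5066, 0.1912, 0.2788]
orientation: [179.9, -30.0, -2.8]
force: [-1.3, -1.3, 3.6]
opening: 0.0099
gripper_force: 30.0
```

The hook now rests on the bar, with the vertical force up from -2.2 to +3.6 N. I'll wait for any swing to settle, then open gently.

Request:
{"method": "apply_moves", "body": {
  "deltas": [
    {"fingers": 0, "delta_pos": [0, 0, 0], "angular": [0, 0, 0]},
    {"fingers": 0, "delta_pos": [0, 0, 0], "angular": [0, 0, 0]},
    {"fingers": 10, "delta_pos": [0, 0, 0], "angular": [0, 0, 0]},
    {"fingers": 11, "delta_pos": [0, 0, 0], "angular": [0, 0, 0]},
    {"fingers": 13, "delta_pos": [0, 0, 0], "angular": [0, 0, 0]},
    {"fingers": 16, "delta_pos": [0, 0, 0], "angular": [0, 0, 0]},
    {"fingers": 22, "delta_pos": [0, 0, 0], "angular": [0, 0, 0]},
    {"fingers": 30, "delta_pos": [0, 0, 0], "angular": [0, 0, 0]},
    {"fingers": 40, "delta_pos": [0, 0, 0], "angular": [0, 0, 0]},
    {"fingers": 40, "delta_pos": [0, 0, 0], "angular": [0, 0, 0]}
  ]
}}

```text
clock: 23.4
tool_pos: [0.5064, 0.191, 0.2783]
orientation: [179.9, -30.0, -2.8]
force: [0.0, 0.6, 0.5]
opening: 0.038
gripper_force: 0.0
```

```bash
cat > chk.py <<'E'
from h import *
p,r,o=cur();print(o['clock'],p,o['opening'],o['force'])
for n in('scene','top','wrist'):
    s=ctrl.snapshot(n);h=cv2.cvtColor(s,cv2.COLOR_RGB2HSV)
    b=((h[...,0]>100)&(h[...,0]<130)&(h[...,1]>130)).astype(np.uint8);rr=(((h[...,0]<8)|(h[...,0]>170))&(h[...,1]>150)&(h[...,2]>60)).astype(np.uint8)
    for k,m in(('blue',b),('red',rr)):
        N,l,st,ce=cv2.connectedComponentsWithStats(m); print(n,k,[(st[i].tolist(),ce[i].round(1).tolist()) for i in range(1,N) if st[i,4]>8])
    print(' pred grip/bend/handle',proj(cam(n),[[.497,.191,.294],[.525,.191,.19],[.525,.191,.155]]).round(1).tolist())
E
python3 chk.py
```

```text
23.4 [0.50637492 0.19099722 0.27827195] 0.03797889027866153 [0.0115504  0.63167612 0.54385578]
scene blue [([339, 0, 21, 9, 100], [346.8, 2.6]), ([359, 169, 11, 24, 127], [363.1, 179.6])]
scene red [([359, 131, 4, 3, 10], [360.3, 131.8]), ([359, 141, 3, 4, 9], [360.0, 142.7]), ([421, 283, 52, 67, 1475], [446.7, 316.1])]
 pred grip/bend/handle [[359.9, 137.2], [365.1, 173.1], [363.9, 182.5]]
top blue []
top red [([257, 71, 63, 22, 994], [288.0, 81.4])]
 pred grip/bend/handle [[233.7, 200.4], [240.0, 195.0], [241.8, 196.9]]
wrist blue [([305, 234, 10, 17, 138], [309.7, 240.5]), ([330, 234, 10, 15, 120], [334.2, 240.4])]
wrist red [([323, 0, 121, 37, 3114], [381.3, 16.2]), ([311, 249, 5, 14, 49], [312.9, 255.9]), ([330, 249, 4, 14, 53], [331.4, 255.8])]
 pred grip/bend/handle [[323.5, 266.8], [321.0, 238.6], [321.1, 243.8]]
```

Hook and lifter hang where expected. Retreating along the tool axis.

Request:
{"method": "apply_moves", "body": {
  "deltas": [
    {"fingers": 40, "delta_pos": [0, 0, -4], "angular": [0, 0, 0]},
    {"fingers": 40, "delta_pos": [0, 0, -12], "angular": [0, 0, 0]},
    {"fingers": 40, "delta_pos": [0, 0, -24], "angular": [0, 0, 0]},
    {"fingers": 40, "delta_pos": [0, 0, -40], "angular": [0, 0, 0]},
    {"fingers": 40, "delta_pos": [0, 0, -60], "angular": [0, 0, 0]},
    {"fingers": 40, "delta_pos": [-10, 0, -85], "angular": [0, 0, 0]},
    {"fingers": 40, "delta_pos": [-25, 0, -110], "angular": [0, 0, 0]},
    {"fingers": 40, "delta_pos": [-40, 0, -125], "angular": [0, 0, 0]},
    {"fingers": 40, "delta_pos": [-45, 0, -130], "angular": [0, 0, 0]},
    {"fingers": 40, "delta_pos": [-45, 0, -130], "angular": [0, 0, 0]}
  ]
}}

```text
clock: 24.55
tool_pos: [0.4019, 0.197, 0.3691]
orientation: [-180.0, -30.0, -2.7]
force: [0.1, 0.3, 0.4]
opening: 0.0401
gripper_force: 0.0
```

```bash
python3 chk.py | grep -v wrist
```

```text
24.55 [0.40186867 0.19700627 0.36914477] 0.040105035465132166 [0.07952914 0.31254524 0.4205379 ]
scene blue [([324, 0, 36, 9, 196], [340.4, 2.8]), ([360, 168, 10, 24, 129], [363.3, 179.3])]
scene red [([358, 130, 5, 4, 12], [359.9, 131.8]), ([359, 141, 3, 4, 9], [360.0, 142.7]), ([421, 283, 52, 67, 1471], [446.8, 316.0])]
 pred grip/bend/handle [[359.9, 137.2], [365.1, 173.1], [363.9, 182.5]]
top blue [([238, 194, 10, 8, 50], [242.7, 197.1])]
top red [([257, 71, 63, 22, 995], [288.1, 81.4]), ([232, 198, 5, 5, 16], [234.0, 200.4])]
 pred grip/bend/handle [[233.7, 200.4], [240.0, 195.0], [241.8, 196.9]]
 pred grip/bend/handle [[323.0, 145.9], [321.3, 161.0], [321.3, 171.1]]
```

Request:
{"method": "apply_moves", "body": {
  "deltas": [
    {"fingers": 40, "delta_pos": [0, 0, 0], "angular": [0, 0, 0]},
    {"fingers": 40, "delta_pos": [0, 0, 0], "angular": [0, 0, 0]},
    {"fingers": 40, "delta_pos": [0, 0, 0], "angular": [0, 0, 0]},
    {"fingers": 40, "delta_pos": [0, 0, 0], "angular": [0, 0, 0]},
    {"fingers": 40, "delta_pos": [0, 0, 0], "angular": [0, 0, 0]},
    {"fingers": 40, "delta_pos": [0, 0, 0], "angular": [0, 0, 0]},
    {"fingers": 40, "delta_pos": [0, 0, 0], "angular": [0, 0, 0]},
    {"fingers": 40, "delta_pos": [0, 0, 0], "angular": [0, 0, 0]},
    {"fingers": 40, "delta_pos": [0, 0, 0], "angular": [0, 0, 0]},
    {"fingers": 40, "delta_pos": [0, 0, 0], "angular": [0, 0, 0]}
  ]
}}

```text
clock: 25.7
tool_pos: [0.4025, 0.1963, 0.3684]
orientation: [179.9, -30.0, -2.8]
force: [0.3, -0.5, -1.0]
opening: 0.0402
gripper_force: 0.0
```

Request:
{"method": "apply_moves", "body": {
  "deltas": [
    {"fingers": 40, "delta_pos": [0, 0, 0], "angular": [0, 0, 0]},
    {"fingers": 40, "delta_pos": [0, 0, 0], "angular": [0, 0, 0]},
    {"fingers": 40, "delta_pos": [0, 0, 0], "angular": [0, 0, 0]},
    {"fingers": 40, "delta_pos": [0, 0, 0], "angular": [0, 0, 0]},
    {"fingers": 40, "delta_pos": [0, 0, 0], "angular": [0, 0, 0]},
    {"fingers": 40, "delta_pos": [0, 0, 0], "angular": [0, 0, 0]},
    {"fingers": 40, "delta_pos": [0, 0, 0], "angular": [0, 0, 0]},
    {"fingers": 40, "delta_pos": [0, 0, 0], "angular": [0, 0, 0]},
    {"fingers": 40, "delta_pos": [0, 0, 0], "angular": [0, 0, 0]},
    {"fingers": 40, "delta_pos": [0, 0, 0], "angular": [0, 0, 0]}
  ]
}}

```text
clock: 26.7
tool_pos: [0.4025, 0.1963, 0.3684]
orientation: [179.9, -30.0, -2.8]
force: [-0.6, 0.0, 0.1]
opening: 0.0399
gripper_force: 0.0
```

```bash
python3 chk.py | grep -v wrist; python3 - <<'E'
from h import *
# stillness: frame difference near the hook over 0.3 s
f=[ctrl.snapshot('scene')[100:240,320:410].astype(float) for _ in range(7)]
g=[cv2.GaussianBlur(x,(5,5),0) for x in f]
print([round(float(np.abs(g[i]-g[0]).max()),1) for i in range(1,7)])
E
```

```text
26.7 [0.40254436 0.19630493 0.36839504] 0.03985870417076466 [-0.62561553  0.00101724  0.07499016]
scene blue [([324, 0, 36, 9, 194], [340.3, 2.7]), ([360, 169, 10, 24, 126], [363.3, 179.3])]
scene red [([358, 131, 5, 3, 11], [360.0, 131.9]), ([421, 283, 52, 67, 1473], [446.8, 316.0])]
 pred grip/bend/handle [[359.9, 137.2], [365.1, 173.1], [363.9, 182.5]]
top blue [([238, 194, 9, 8, 47], [242.6, 197.1])]
top red [([257, 71, 63, 22, 992], [288.0, 81.4]), ([232, 198, 5, 5, 18], [234.2, 200.5])]
 pred grip/bend/handle [[233.7, 200.4], [240.0, 195.0], [241.8, 196.9]]
 pred grip/bend/handle [[322.9, 145.9], [321.4, 161.0], [321.4, 171.1]]
[4.4, 13.8, 4.8, 4.0, 12.7, 5.5]
```

It's hanging still to within image noise. I'll wait briefly, then hand in.

Request:
{"method": "apply_moves", "body": {
  "deltas": [
    {"fingers": 40, "delta_pos": [0, 0, 0], "angular": [0, 0, 0]},
    {"fingers": 40, "delta_pos": [0, 0, 0], "angular": [0, 0, 0]},
    {"fingers": 40, "delta_pos": [0, 0, 0], "angular": [0, 0, 0]},
    {"fingers": 40, "delta_pos": [0, 0, 0], "angular": [0, 0, 0]},
    {"fingers": 40, "delta_pos": [0, 0, 0], "angular": [0, 0, 0]},
    {"fingers": 40, "delta_pos": [0, 0, 0], "angular": [0, 0, 0]},
    {"fingers": 40, "delta_pos": [0, 0, 0], "angular": [0, 0, 0]},
    {"fingers": 40, "delta_pos": [0, 0, 0], "angular": [0, 0, 0]},
    {"fingers": 40, "delta_pos": [0, 0, 0], "angular": [0, 0, 0]},
    {"fingers": 40, "delta_pos": [0, 0, 0], "angular": [0, 0, 0]}
  ]
}}

```text
clock: 28.2
tool_pos: [0.4026, 0.1963, 0.3684]
orientation: [179.9, -30.0, -2.8]
force: [-0.3, -0.4, 0.1]
opening: 0.0404
gripper_force: 0.0
```

```bash
python3 -c "
from plant import ctrl
print(ctrl.close_job())"
```

```text
the job is handed in; nothing more can be done
None
```

The S-hook is back on the rail with the lifter hanging still from it, the arm is clear of everything, and the job was handed in at about 28 s; no verdict came back.

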